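# Weigh two mallet heads and keep the heavier

### The job

Two look-alike beech mallet heads lie on the rubber mat: weigh them against each other by setting one gently on the middle of each plate of the balance, then let go of both and let the beam settle. Put the heavier head upright, as it stood, on the floor of the empty wide bay of the wooden kit tray, and leave the lighter one on its plate. Set the heads down without dropping them, and do not disturb the handle in the tray or the tape measure.

Things in the scene. Friction and masses are not known exactly. Their poses are not given: they have to be found in the camera images.
- head_a: one of two look-alike beech mallet heads: rectangular block 120 long (its x) x 56 wide (its y) x 70 high (its z) with a 34 x 20 mm mortise, 18 mm deep, in the middle of its top. Under the mortise one of the two has a steel core and weighs 0.36 to 0.46 kg, the other a wooden one and weighs 0.23 to 0.29 kg; which is which changes each time and cannot be seen. Starts upright on the mat. This body's origin is the centre of the underside.
- head_a_mid (a point): centre of head a, 35 mm above its underside; axes as the head's
- head_b: one of two look-alike beech mallet heads: rectangular block 120 long (its x) x 56 wide (its y) x 70 high (its z) with a 34 x 20 mm mortise, 18 mm deep, in the middle of its top. Under the mortise one of the two has a steel core and weighs 0.36 to 0.46 kg, the other a wooden one and weighs 0.23 to 0.29 kg; which is which changes each time and cannot be seen. Starts upright on the mat. This body's origin is the centre of the underside.
- head_b_mid (a point): centre of head b, 35 mm above its underside; axes as the head's
- balance: two-pan trip balance, fixed to the bench: grey-green cast base 125 x 270 mm, beam along its y, and above it two round steel plates of 156 mm diameter with their centres 200 mm apart and 108 mm above the bench when level. Between the plates a thin red pointer and a white scale plate stand up to 154 mm above the bench (within 30 mm of the middle along y). Origin at the centre of the base's underside; +y is towards the left plate
- pan_left_top (a point): centre of the top face of the left (+y) plate. The plate stays level as it goes up and down by 9 mm either way; it has a raised lip, 5 mm high above the top face, at the edge (flat inside it to 70 mm radius)
- pan_right_top (a point): centre of the top face of the right (-y) plate, same as the left one
- beam (a joint): tilt of the balance beam, rad: 0 level, +0.09 left (+y) plate fully down, -0.09 right plate fully down. Empty it floats about level; with one head on, that side goes fully down; with both on, the heavier side goes down and the lighter side up. The difference between the two heads always takes it all the way; settling takes about a second
- mat: dark rubber bench mat 210 x 250 x 4 mm, fixed, on which the two heads start about 120 mm apart. Origin at the centre of its underside. It lies on one side of the balance, left or right, and the tray on the other
- tray: low open wooden kit tray 260 (x) x 212 (y) x 30 mm high, walls 6 mm, floor 6 mm thick, fixed to the bench, with one 6 mm partition along x: a narrow bay on its +y side holds the mallet handle, the wide bay on its -y side is empty. Origin at the centre of its underside
- bay (a point): centre of the floor (top face) of the empty bay of the tray, which measures 248 (x) x 146 (y) mm inside, with walls 24 mm high above this floor; axes as the tray's
- handle_mid (a point): centre of the loose brown mallet handle, 235 mm long, 34 wide, 22 high, lying along x in the narrow bay of the tray; bystander
- tape_mid (a point): yellow tape measure 70 x 38 x 62 mm, standing in front of the balance, point at its centre; bystander
There are look-alikes about, which are no part of the job. What is shaped like the head_b but purple is not meant.

How it is judged:
On the way:
1. one head stands on each plate, neither touched, and the beam has settled ((((horizontal distance between head_a_mid and pan_left_top below 0.045 m and z of head_a_mid in the frame of pan_left_top between 0.022 and 0.048 m and angle between head_a_mid's own z axis and vertical below 0.15 rad) and (horizontal distance between head_b_mid and pan_right_top below 0.045 m and z of head_b_mid in the frame of pan_right_top between 0.022 and 0.048 m and angle between head_b_mid's own z axis and vertical below 0.15 rad)) or ((horizontal distance between head_a_mid and pan_right_top below 0.045 m and z of head_a_mid in the frame of pan_right_top between 0.022 and 0.048 m and angle between head_a_mid's own z axis and vertical below 0.15 rad) and (horizontal distance between head_b_mid and pan_left_top below 0.045 m and z of head_b_mid in the frame of pan_left_top between 0.022 and 0.048 m and angle between head_b_mid's own z axis and vertical below 0.15 rad))) and contact force between the fingers and head_a below 0.1 N and contact force between the fingers and head_b below 0.1 N and contact force between the fingers and balance below 0.1 N and velocity of joint beam between -0.04 and 0.04 rad/s), for 0.3 s.
At the end, for the whole second after the job is handed in: Heavier head upright on the floor of the wide bay (centre within 75 mm lengthwise, 50 mm crosswise of the bay centre, tilt < 0.12 rad); other head upright on a plate, within 45 mm of its centre; all at rest and released (((x of head_a_mid in the frame of bay between -0.075 and 0.075 m and y of head_a_mid in the frame of bay between -0.05 and 0.05 m and z of head_a_mid in the frame of bay between 0.025 and 0.045 m and angle between head_a_mid's own z axis and vertical below 0.12 rad and ((horizontal distance between head_b_mid and pan_left_top below 0.045 m and z of head_b_mid in the frame of pan_left_top between 0.022 and 0.048 m and angle between head_b_mid's own z axis and vertical below 0.15 rad) or (horizontal distance between head_b_mid and pan_right_top below 0.045 m and z of head_b_mid in the frame of pan_right_top between 0.022 and 0.048 m and angle between head_b_mid's own z axis and vertical below 0.15 rad)) and contact force between head_a and tray above 3.15 N and contact force between head_b and balance below 3.15 N) or (x of head_b_mid in the frame of bay between -0.075 and 0.075 m and y of head_b_mid in the frame of bay between -0.05 and 0.05 m and z of head_b_mid in the frame of bay between 0.025 and 0.045 m and angle between head_b_mid's own z axis and vertical below 0.12 rad and ((horizontal distance between head_a_mid and pan_left_top below 0.045 m and z of head_a_mid in the frame of pan_left_top between 0.022 and 0.048 m and angle between head_a_mid's own z axis and vertical below 0.15 rad) or (horizontal distance between head_a_mid and pan_right_top below 0.045 m and z of head_a_mid in the frame of pan_right_top between 0.022 and 0.048 m and angle between head_a_mid's own z axis and vertical below 0.15 rad)) and contact force between head_b and tray above 3.15 N and contact force between head_a and balance below 3.15 N)) and contact force between the fingers and head_a below 0.1 N and contact force between the fingers and head_b below 0.1 N and contact force between the fingers and balance below 0.1 N and velocity of joint beam between -0.04 and 0.04 rad/s and linear speed of each of head_a, head_b below 0.02 m/s); the robot touches nothing.
It fails at once if the handle in the tray or the tape measure is moved more than 40 mm (distance of any of handle_mid, tape_mid from where it was at the start of the episode above 0.04 m).
It fails at once if a head is dropped or let fall (it moves faster than 0.5 m/s while the fingers do not hold it) ((contact force between the fingers and head_a below 0.1 N and linear speed of head_a above 0.5 m/s) or (contact force between the fingers and head_b below 0.1 N and linear speed of head_b above 0.5 m/s)).
It also fails if it takes over 69 s, if anything falls off the work surface, if the arm or the gripper's body presses on something with over 40 N, if the wrist force passes 120 N, or if a joint passes its speed limit or range.

### The arm

A 6-joint arm with a two-finger parallel gripper is mounted at the origin on the work surface. World frame = base frame: x ahead of the robot, y to its left, z up, the work surface at z = 0. Lengths are in m, angles in rad, forces in N, time in s.
With the tool pointing down it reaches from about 0.3 to 0.825 m from the base axis. Payload 5.4 kg.
Tool frame: the origin (TCP) lies midway between the tips of the shut fingers; the grasp point (between the pads) lies 19 mm behind it (manip.tcp_to_grasp is the distance from the TCP to the grasp point, in m); z points along the fingers, y is the line along which they close (so a half turn about z gives the same grasp; the last joint's range is limited). The gripper opens to 92 mm and grips with 3 to 60 N. Pads are 20 mm wide; open, the fingers measure 128 mm over their backs; the gripper's body (75 mm by 189 mm) begins 69 mm behind the grasp point.
Start: joints at [-1.348, 0.158, 1.597, -0, 1.386, -0.21], TCP at [0.241, -0.522, 0.18] pointing down, gripper open.
Joint ranges: [-2.91, 2.91], [-0.94, 2.29], [0.18, 2.7], [-1.29, 4.43], [0.17, 2.64], [-3, 3]. Speed limits (rad/s): [2.57, 2.57, 3.14, 3.14, 3.14, 3.14].

### API

Orientations are given as a rotation vector (axis times angle).
In Python, from rig import sense, imaging, finish_job, manip gives the robot as it stands.
- The arm moves only by the shell command python3 -m inch 'ROWS' [FORCE]. ROWS is JSON, a list of rows, each an object with "delta_pos": the shift along the world's x, y, z in cm, a list of three; "rot": the turn, a rotation vector about the world's x, y, z in degrees, a list of three; "jaw": the closure, from -1 (fully open) to 1 (shut). In form: [{"delta_pos": [x, y, z], "rot": [ax, ay, az], "jaw": jaw}, ...]. A call has 1 to 8 rows; each row shifts and turns the commanded pose from where the row before left it; what a row does not reach is not made up. A row lasts 1/12 s, in which the tool goes at most 41.7 mm and 7.16 degrees, less where a joint would pass 70% of its speed; a pose out of reach is approached as far as the arm can. A call is refused whole if a number of a shift passes 4.17 or a number of a turn 7.16, either way. A call with a gripper value outside its range is refused whole. The fingers move at their own pace and stop on an object; FORCE is the grip in N (left out, the last holds). Time passes only in rows, so rows that do not move let the fingers close. It gives the time, the measured TCP pose, the force, the opening and the grip force at its end, in the units of the state.
- sense(): the state, without advancing time (a new reading comes with each control period).
- imaging.grab_frame(name): name is "scene" or "top" or "wrist"; returns a dict with "img" (400x640x3 uint8, red, green, blue), "fx", "fy", "cx", "cy" (pixels), "position" and "attitude" of the camera in the world. Camera axes: x right, y down, z forward; pixel columns grow to the right and rows downward; lengths in m; the calibration is good to about 2 mm. A picture is of the moment at which its call begins. There is no depth.
- finish_job(): hands the job in; it is judged then, once.
The state is a dict: "clock": time; "joint_pos": joint angles; "joint_vel": joint speeds; "joint_efforts": joint torques, N m; "position": TCP position; "ee_rot": TCP orientation; "wrist_force": force on the tool from outside, world axes, zero at the start; "torque": the same for the moment, N m; "grip_width": opening from 0.0 (shut) to 1.0 (fully open); "gripper_force": force on a finger pad.
Only numpy, scipy, OpenCV 4.12 (cv2) and the standard library are available. Lean on these libraries where they do the work, as an engineer would, in place of code of your own. Each camera call takes 0.05 s, during which the arm holds its last target. There are 200 camera calls.

## Working session

There is one attempt and no reset: what is moved stays moved. The work goes in short steps, Python scripts to look and compute and a shell command to move; the robot and the scene stay as the last step left them, time stands still between calls to the robot, and variables do not carry over. Pictures are saved under pics/ and viewed, at most 10 in all, crops included, and the job is handed in when it is done.

```bash
mkdir -p pics && ls && python3 - <<'E'
from rig import sense, imaging, manip
import cv2
s=sense();print(s['clock'],s['position'],s['ee_rot'],s['grip_width'],manip.tcp_to_grasp)
for n in ('top','scene'):
    f=imaging.grab_frame(n);cv2.imwrite(f'pics/{n}0.png',f['img'][:,:,::-1])
    print(n,f['fx'],f['fy'],f['cx'],f['cy'],f['position'],f['attitude'])
E
```

```text
pics
0.0 [ 0.24099557 -0.52130137  0.17882449] [-3.06645960e+00 -6.74186117e-01  2.37645812e-05] 0.9988981365524017 0.0187
top 502.16673893397393 502.16673893397393 314.5645257698082 193.28181687695795 [ 0.19426985 -0.0053997   1.51874283] [-2.14325174  2.10721528 -0.19950645]
scene 424.27024274093844 424.27024274093844 323.62357189877065 213.59477796401225 [ 1.25465159 -0.04449043  1.18678024] [-1.94168259 -1.73877779  0.59927955]
```

View pics/top0.png

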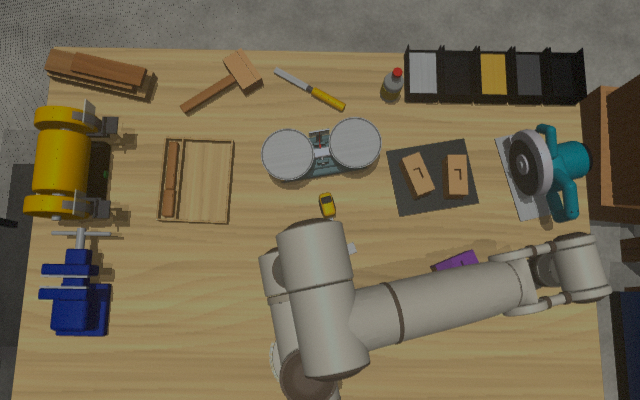

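View pics/scene0.png

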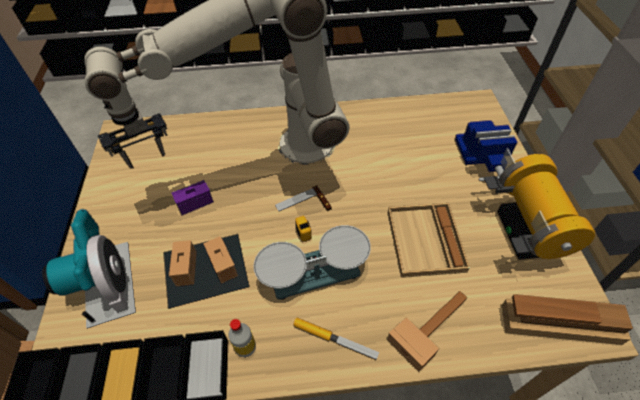

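Candidates in the top view: beech heads on the mat at (418,175) and (458,175); the purple block at (457,262) is a decoy, and the assembled mallet at (243,70) is not on the mat. I choose the two on the mat and check them in a close crop.

```bash
cat > h.py <<'E'
import numpy as np,cv2
from scipy.spatial.transform import Rotation as R
from rig import imaging,sense
def ray(f,uv,z):
    uv=np.atleast_2d(np.asarray(uv,float));d=np.c_[(uv[:,0]-f['cx'])/f['fx'],(uv[:,1]-f['cy'])/f['fy'],np.ones(len(uv))]
    d=d@R.from_rotvec(f['attitude']).as_matrix().T;p=np.array(f['position'])
    return p+d*((z-p[2])/d[:,2])[:,None]
def blobs(f,lo,hi,box,amin=30):
    hsv=cv2.cvtColor(f['img'],cv2.COLOR_RGB2HSV);m=cv2.inRange(hsv,lo,hi);k=np.zeros_like(m);x0,y0,x1,y1=box;k[y0:y1,x0:x1]=255
    m&=k
    return sorted([c for c in cv2.findContours(m,cv2.RETR_EXTERNAL,cv2.CHAIN_APPROX_NONE)[0] if cv2.contourArea(c)>amin],key=lambda c:-cv2.contourArea(c))
def rect(f,c,z):
    p=ray(f,c[:,0,:],z)[:,:2]; return cv2.minAreaRect((p*1000).astype(np.float32))
E
python3 - <<'E'
from h import *
f=imaging.grab_frame('top');im=f['img'];hsv=cv2.cvtColor(im,cv2.COLOR_RGB2HSV)
for u,v in [(418,165),(455,165),(430,195),(451,190),(400,200),(289,155),(355,145),(200,180),(170,180),(327,205),(314,170),(240,180)]: print((u,v),hsv[v,u],ray(f,(u,v),0.07)[0].round(3))
a=cv2.resize(im[110:240,380:500],None,fx=4,fy=4,interpolation=cv2.INTER_CUBIC);cv2.imwrite('pics/c1.png',a[:,:,::-1])
b=cv2.resize(im[100:240,150:400],None,fx=3,fy=3,interpolation=cv2.INTER_CUBIC);cv2.imwrite('pics/c2.png',b[:,:,::-1])
E
```

```text
(418, 165) [ 17 115 149] [ 0.556 -0.312  0.07 ]
(455, 165) [ 17 117 150] [ 0.558 -0.422  0.07 ]
(430, 195) [34 29 61] [ 0.466 -0.345  0.07 ]
(451, 190) [ 17 117 152] [ 0.482 -0.407  0.07 ]
(400, 200) [23 36 64] [ 0.45  -0.257  0.07 ]
(289, 155) [ 30   4 138] [0.58  0.072 0.07 ]
(355, 145) [ 40   6 139] [ 0.615 -0.125  0.07 ]
(200, 180) [ 19 107 148] [0.5   0.332 0.07 ]
(170, 180) [ 14 139 130] [0.498 0.42  0.07 ]
(327, 205) [ 28 206 152] [ 0.431 -0.043  0.07 ]
(314, 170) [86 25 71] [ 0.536 -0.003  0.07 ]
(240, 180) [ 20 105 143] [0.502 0.214 0.07 ]
```

View pics/c1.png

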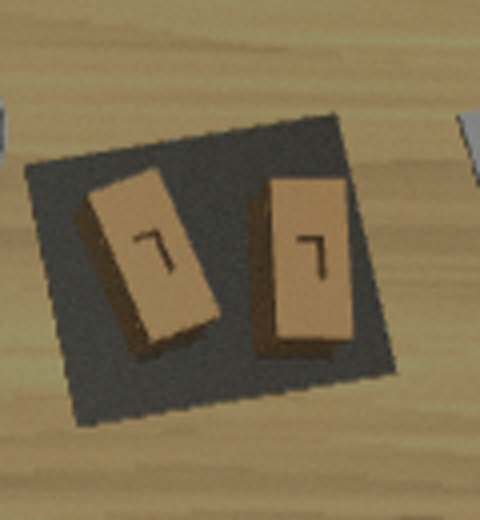

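View pics/c2.png

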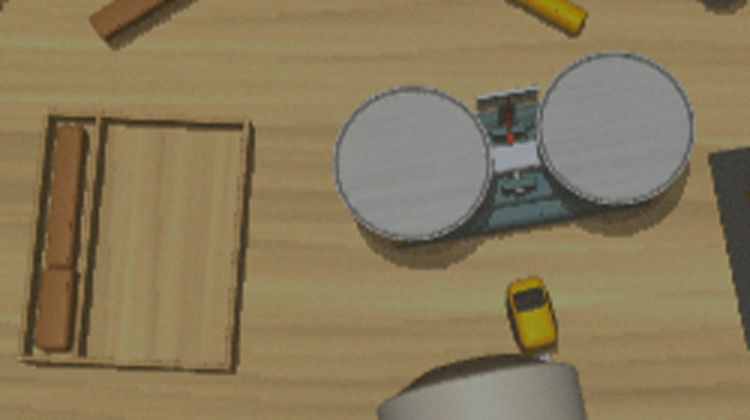

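The crop shows two upright beech heads, top faces centred near (418,174) and (458,175). The second crop shows the plates at about (287,154) and (356,144), and the tray with its wide bay centred at (205,180).

```bash
python3 - <<'E'
from h import *
f=imaging.grab_frame('top')
for c in blobs(f,(10,70,115),(24,180,255),(390,140,480,215),300): print('head',rect(f,c,0.074))
for c in blobs(f,(0,0,95),(179,35,255),(255,110,390,190),1000):
    (u,v),r=cv2.minEnclosingCircle(c); print('plate',u,v,rect(f,c,0.110),)
q=np.array([(50,115),(254,122),(238,372),(20,360)])/3+[150,100]
p=ray(f,q,0.03)[:,:2];print(p.round(3),[np.linalg.norm(p[i]-p[(i+1)%4]).round(3) for i in range(4)])
y=p[0]+p[3]-p[1]-p[2];x=p[0]+p[1]-p[2]-p[3];ex=x/np.linalg.norm(x);ey=np.array([-ex[1],ex[0]])
print('tray',p.mean(0),np.degrees(np.arctan2(ex[1],ex[0])),'bay',p.mean(0)-ey*0.027)
for c in blobs(f,(22,150,90),(34,255,255),(310,185,345,220),30): print('tape',rect(f,c,0.062))
print(sense()['clock'])
E
```

```text
head ((522.0457153320312, -398.5142822265625), (183.00794982910156, 234.93624877929688), 87.49931335449219)
head ((531.3072509765625, -310.6324157714844), (119.70892333984375, 55.36857986450195), 22.20020294189453)
head ((529.0713500976562, -426.53765869140625), (118.057373046875, 54.97272872924805), 0.5537117123603821)
plate 321.0 149.5 ((592.7803955078125, -22.354721069335938), (153.5647735595703, 352.990234375), 11.317221641540527)
[[0.637 0.452]
 [0.633 0.242]
 [0.376 0.246]
 [0.384 0.463]] [np.float64(0.209), np.float64(0.258), np.float64(0.217), np.float64(0.254)]
tray [0.50749104 0.35084927] -1.787145573892119 bay [0.506649   0.32386241]
tape ((423.1839904785156, -46.87420654296875), (35.956085205078125, 32.125301361083984), 14.676299095153809)
0.2
```

Checked against the given sizes: the heads come out 120x55 and 118x55, plate span 353 (356 expected), tray 258x213. Head L is at (0.531,-0.311) at 22°, R at (0.529,-0.427) at 0.5°. Plates are at (0.573,0.076) left and (0.612,-0.120) right, beam yaw 11°. The bay is at (0.507,0.324). I go to L first, for the left plate.

```bash
python3 -m inch '[{"delta_pos":[2.9,2.1,0],"rot":[0,0,-2.6],"jaw":-1},{"delta_pos":[2.9,2.1,0],"rot":[0,0,0],"jaw":-1},{"delta_pos":[2.9,2.1,0],"rot":[0,0,0],"jaw":-1},{"delta_pos":[2.9,2.1,0],"rot":[0,0,0],"jaw":-1},{"delta_pos":[2.9,2.1,0],"rot":[0,0,0],"jaw":-1}]' && python3 -m inch '[{"delta_pos":[2.9,2.1,0],"rot":[0,0,0],"jaw":-1},{"delta_pos":[2.9,2.1,0],"rot":[0,0,0],"jaw":-1},{"delta_pos":[2.9,2.1,0],"rot":[0,0,0],"jaw":-1},{"delta_pos":[2.9,2.1,0],"rot":[0,0,0],"jaw":-1},{"delta_pos":[2.9,2.1,0],"rot":[0,0,0],"jaw":-1},{"delta_pos":[0,0,0],"rot":[0,0,0],"jaw":-1},{"delta_pos":[0,0,0],"rot":[0,0,0],"jaw":-1},{"delta_pos":[0,0,0],"rot":[0,0,0],"jaw":-1}]' && python3 - <<'E'
from h import *
s=sense();M=R.from_rotvec(s['ee_rot']).as_matrix();print(s['joint_pos'],'yaw',np.degrees(np.arctan2(M[1,1],M[0,1])),M[:,2])
f=imaging.grab_frame('wrist');cv2.imwrite('pics/w1.png',f['img'][:,:,::-1])
for c in blobs(f,(10,70,90),(24,200,255),(0,0,640,400),800): print(cv2.boundingRect(c),rect(f,c,0.074))
E
```

```text
clock: 0.62
position: [0.3872, -0.4157, 0.1796]
ee_rot: [-3.083, -0.604, 0.0]
wrist_force: [0.0, 0.0, 0.0]
grip_width: 1.001
gripper_force: 0.0
clock: 1.28
position: [0.5306, -0.3122, 0.1794]
ee_rot: [-3.083, -0.605, 0.001]
wrist_force: [-0.7, 0.5, 1.0]
grip_width: 1.002
gripper_force: 0.0
[-7.27539864e-01  2.63314792e-01  1.47596278e+00 -6.18136142e-04
  1.40305890e+00  4.55786297e-01] yaw -67.79367896829541 [-9.60781111e-04  3.94903506e-05 -9.99999538e-01]
(0, 0, 640, 282) ((560.1480712890625, -292.6104431152344), (283.2025451660156, 669.8187866210938), 22.230510711669922)
(178, 315, 287, 38) ((367.3154602050781, -377.83441162109375), (50.77619171142578, 344.9457702636719), 22.258623123168945)
(384, 0, 256, 135) ((725.8357543945312, -442.69415283203125), (288.1275634765625, 43.48501968383789), 89.30142974853516)
(293, 130, 57, 113) ((530.7116088867188, -311.6434020996094), (120.00353240966797, 57.210472106933594), 22.151268005371094)
```

View pics/w1.png

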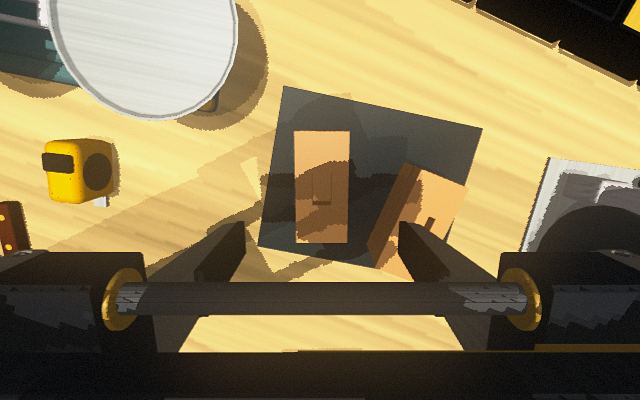

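The wrist view shows head L centred at (321,186), between the fingers and aligned with them. Its ray gives (0.531,-0.312) at 22.15°, agreeing with the top view. Descending and gripping.

```bash
python3 -m inch '[{"delta_pos":[0,0,-3.5],"rot":[0,0,0],"jaw":-1},{"delta_pos":[0,0,-3.5],"rot":[0,0,0],"jaw":-1},{"delta_pos":[0,0,-3.5],"rot":[0,0,0],"jaw":-1},{"delta_pos":[0,0,-2.5],"rot":[0,0,0],"jaw":-1},{"delta_pos":[0,0,-1.5],"rot":[0,0,0],"jaw":-1},{"delta_pos":[0,0,-0.7],"rot":[0,0,0],"jaw":-1},{"delta_pos":[0,0,0],"rot":[0,0,0],"jaw":-1},{"delta_pos":[0,0,0],"rot":[0,0,0],"jaw":0.4}]' 25 && python3 -m inch '[{"delta_pos":[0,0,0],"rot":[0,0,0],"jaw":0.4},{"delta_pos":[0,0,0],"rot":[0,0,0],"jaw":0.4},{"delta_pos":[0,0,0],"rot":[0,0,0],"jaw":0.4},{"delta_pos":[0,0,0],"rot":[0,0,0],"jaw":0.4},{"delta_pos":[0,0,0],"rot":[0,0,0],"jaw":0.4},{"delta_pos":[0,0,0],"rot":[0,0,0],"jaw":0.4},{"delta_pos":[0,0,0],"rot":[0,0,0],"jaw":0.4}]'
```

```text
clock: 2.0
position: [0.5311, -0.3131, 0.0287]
ee_rot: [3.082, 0.603, 0.001]
wrist_force: [-0.1, 0.4, -0.1]
grip_width: 0.948
gripper_force: 0.0
clock: 2.58
position: [0.5314, -0.312, 0.0284]
ee_rot: [3.082, 0.605, 0.001]
wrist_force: [-1.0, 1.8, 4.7]
grip_width: 0.604
gripper_force: 25.0
```

```bash
python3 -m inch '[{"delta_pos":[0,0,1],"rot":[0,0,0],"jaw":0.4},{"delta_pos":[0,0,2.5],"rot":[0,0,0],"jaw":0.4},{"delta_pos":[0,0,3.5],"rot":[0,0,0],"jaw":0.4},{"delta_pos":[0,0,3.5],"rot":[0,0,0],"jaw":0.4},{"delta_pos":[0,0,3.5],"rot":[0,0,0],"jaw":0.4},{"delta_pos":[0,0,2.5],"rot":[0,0,0],"jaw":0.4},{"delta_pos":[0,0,1.5],"rot":[0,0,0],"jaw":0.4},{"delta_pos":[0,0,0],"rot":[0,0,0],"jaw":0.4}]' 30 && python3 -m inch '[{"delta_pos":[0.28,1,0],"rot":[0,0,0],"jaw":0.4},{"delta_pos":[0.28,2,0],"rot":[0,0,-1],"jaw":0.4},{"delta_pos":[0.28,3,0],"rot":[0,0,-1],"jaw":0.4},{"delta_pos":[0.28,3,0],"rot":[0,0,-1],"jaw":0.4},{"delta_pos":[0.28,3,0],"rot":[0,0,-1],"jaw":0.4},{"delta_pos":[0.28,3,0],"rot":[0,0,-1],"jaw":0.4},{"delta_pos":[0.28,3,0],"rot":[0,0,-1],"jaw":0.4},{"delta_pos":[0.28,3,0],"rot":[0,0,-1],"jaw":0.4}]' && python3 -m inch '[{"delta_pos":[0.28,3,0],"rot":[0,0,-1],"jaw":0.4},{"delta_pos":[0.28,3,0],"rot":[0,0,-1],"jaw":0.4},{"delta_pos":[0.28,3,0],"rot":[0,0,-1],"jaw":0.4},{"delta_pos":[0.28,3,0],"rot":[0,0,-1],"jaw":0.4},{"delta_pos":[0.28,3,0],"rot":[0,0,0],"jaw":0.4},{"delta_pos":[0.28,2,0],"rot":[0,0,0],"jaw":0.4},{"delta_pos":[0.28,0.8,0],"rot":[0,0,0],"jaw":0.4},{"delta_pos":[0,0,0],"rot":[0,0,0],"jaw":0.4}]' && python3 -m inch '[{"delta_pos":[0,0,0],"rot":[0,0,0],"jaw":0.4},{"delta_pos":[0,0,0],"rot":[0,0,0],"jaw":0.4}]' && python3 - <<'E'
from h import *
f=imaging.grab_frame('wrist');cv2.imwrite('pics/w2.png',f['img'][:,:,::-1])
for c in blobs(f,(0,0,95),(179,35,255),(0,0,640,250),3000): print(cv2.boundingRect(c),rect(f,c,0.112))
f=imaging.grab_frame('top')
for c in blobs(f,(10,70,115),(24,180,255),(255,100,345,200),200): print('head',rect(f,c,sense()['position'][2]+0.046))
E
```

```text
clock: 3.25
position: [0.5328, -0.3134, 0.2123]
ee_rot: [3.077, 0.604, 0.007]
wrist_force: [0.4, -0.7, -3.1]
grip_width: 0.605
gripper_force: 30.0
clock: 3.92
position: [0.5517, -0.099, 0.2046]
ee_rot: [-3.111, -0.414, 0.007]
wrist_force: [-0.9, 0.0, -3.7]
grip_width: 0.606
gripper_force: 30.0
clock: 4.58
position: [0.5717, 0.0783, 0.2052]
ee_rot: [-3.125, -0.311, 0.007]
wrist_force: [0.4, -0.9, -3.3]
grip_width: 0.605
gripper_force: 30.0
clock: 4.75
position: [0.5725, 0.075, 0.2067]
ee_rot: [3.126, 0.305, -0.003]
wrist_force: [0.4, -0.6, -3.3]
grip_width: 0.608
gripper_force: 30.0
(248, 113, 349, 137) ((598.4856567382812, -23.93353271484375), (139.59840393066406, 352.1849060058594), 11.110075950622559)
head ((653.7940673828125, -30.32904052734375), (99.27488708496094, 76.51231384277344), 46.967864990234375)
head ((451.3599548339844, -49.28584289550781), (58.002742767333984, 64.2536392211914), 0.33398857712745667)
head ((431.4165954589844, 26.22210693359375), (31.346817016601562, 66.52316284179688), 1.4889267683029175)
```

View pics/w2.png

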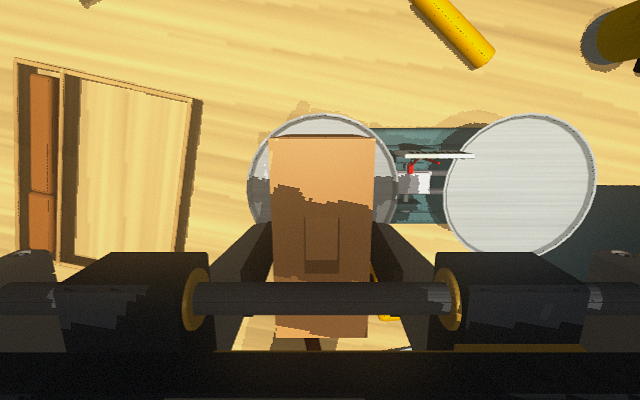

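The wrist view shows the head at (323,235), squarely over the left plate (rim centre about (322,185)). Lowering until the plate bottoms.

```bash
python3 -m inch '[{"delta_pos":[0,0,-1.5],"rot":[0,0,0],"jaw":0.4},{"delta_pos":[0,0,-2],"rot":[0,0,0],"jaw":0.4},{"delta_pos":[0,0,-2],"rot":[0,0,0],"jaw":0.4},{"delta_pos":[0,0,-1],"rot":[0,0,0],"jaw":0.4},{"delta_pos":[0,0,-0.6],"rot":[0,0,0],"jaw":0.4},{"delta_pos":[0,0,-0.2],"rot":[0,0,0],"jaw":0.4},{"delta_pos":[0,0,-0.2],"rot":[0,0,0],"jaw":0.4},{"delta_pos":[0,0,-0.2],"rot":[0,0,0],"jaw":0.4}]' && python3 -m inch '[{"delta_pos":[0,0,-0.15],"rot":[0,0,0],"jaw":0.4},{"delta_pos":[0,0,-0.15],"rot":[0,0,0],"jaw":0.4},{"delta_pos":[0,0,-0.15],"rot":[0,0,0],"jaw":0.4},{"delta_pos":[0,0,0],"rot":[0,0,0],"jaw":0.4},{"delta_pos":[0,0,0],"rot":[0,0,0],"jaw":0.4},{"delta_pos":[0,0,0],"rot":[0,0,0],"jaw":0.4}]'
```

```text
clock: 5.52
position: [0.5742, 0.0758, 0.1321]
ee_rot: [3.126, 0.306, 0.004]
wrist_force: [-0.2, -0.2, -4.7]
grip_width: 0.609
gripper_force: 30.0
clock: 6.02
position: [0.5732, 0.076, 0.1264]
ee_rot: [3.127, 0.307, 0.0]
wrist_force: [0.2, 0.1, -3.5]
grip_width: 0.602
gripper_force: 30.0
```

```bash
python3 -m inch '[{"delta_pos":[0,0,-0.1],"rot":[0,0,0],"jaw":0.4},{"delta_pos":[0,0,-0.1],"rot":[0,0,0],"jaw":0.4},{"delta_pos":[0,0,0],"rot":[0,0,0],"jaw":0.4},{"delta_pos":[0,0,0],"rot":[0,0,0],"jaw":0.4}]' && python3 -m inch '[{"delta_pos":[0,0,-0.1],"rot":[0,0,0],"jaw":0.4},{"delta_pos":[0,0,0],"rot":[0,0,0],"jaw":0.4},{"delta_pos":[0,0,0],"rot":[0,0,0],"jaw":0.4}]'
```

```text
clock: 6.35
position: [0.573, 0.0761, 0.1242]
ee_rot: [-3.126, -0.307, 0.0]
wrist_force: [0.3, -0.9, -3.6]
grip_width: 0.605
gripper_force: 30.0
clock: 6.6
position: [0.5732, 0.076, 0.1234]
ee_rot: [3.127, 0.307, 0.0]
wrist_force: [0.2, -1.2, -3.9]
grip_width: 0.605
gripper_force: 30.0
```

```bash
python3 -m inch '[{"delta_pos":[0,0,-0.1],"rot":[0,0,0],"jaw":0.4},{"delta_pos":[0,0,0],"rot":[0,0,0],"jaw":0.4},{"delta_pos":[0,0,0],"rot":[0,0,0],"jaw":0.4}]' && python3 -m inch '[{"delta_pos":[0,0,-0.1],"rot":[0,0,0],"jaw":0.4},{"delta_pos":[0,0,0],"rot":[0,0,0],"jaw":0.4},{"delta_pos":[0,0,0],"rot":[0,0,0],"jaw":0.4}]'
```

```text
clock: 6.85
position: [0.5735, 0.076, 0.123]
ee_rot: [3.126, 0.306, 0.001]
wrist_force: [-1.6, 0.4, 1.1]
grip_width: 0.607
gripper_force: 30.0
clock: 7.1
position: [0.5737, 0.076, 0.1226]
ee_rot: [3.126, 0.306, 0.002]
wrist_force: [-2.2, 0.4, 5.7]
grip_width: 0.607
gripper_force: 30.0
```

```bash
python3 -m inch '[{"delta_pos":[0,0,0.1],"rot":[0,0,0],"jaw":-0.565},{"delta_pos":[0,0,0],"rot":[0,0,0],"jaw":-0.565},{"delta_pos":[0,0,0],"rot":[0,0,0],"jaw":-0.565},{"delta_pos":[0,0,0],"rot":[0,0,0],"jaw":-0.565},{"delta_pos":[0,0,1.5],"rot":[0,0,0],"jaw":-0.565},{"delta_pos":[0,0,2.5],"rot":[0,0,0],"jaw":-0.565},{"delta_pos":[0,0,2.5],"rot":[0,0,0],"jaw":-0.565},{"delta_pos":[0,0,2.5],"rot":[0,0,0],"jaw":-1}]' && python3 -m inch '[{"delta_pos":[-0.28,-3.15,0],"rot":[0,0,0],"jaw":-1},{"delta_pos":[-0.28,-3.15,0],"rot":[0,0,-1.2],"jaw":-1},{"delta_pos":[-0.28,-3.15,0],"rot":[0,0,-1.2],"jaw":-1},{"delta_pos":[-0.28,-3.15,0],"rot":[0,0,-1.2],"jaw":-1},{"delta_pos":[-0.28,-3.15,0],"rot":[0,0,-1.2],"jaw":-1},{"delta_pos":[-0.28,-3.15,0],"rot":[0,0,-1.2],"jaw":-1},{"delta_pos":[-0.28,-3.15,0],"rot":[0,0,-1.2],"jaw":-1},{"delta_pos":[-0.28,-3.15,0],"rot":[0,0,-1.2],"jaw":-1}]' && python3 -m inch '[{"delta_pos":[-0.28,-3.15,0],"rot":[0,0,-1.2],"jaw":-1},{"delta_pos":[-0.28,-3.15,0],"rot":[0,0,-1.2],"jaw":-1},{"delta_pos":[-0.28,-3.15,0],"rot":[0,0,0],"jaw":-1},{"delta_pos":[-0.28,-3.15,0],"rot":[0,0,0],"jaw":-1},{"delta_pos":[-0.28,-3.15,0],"rot":[0,0,0],"jaw":-1},{"delta_pos":[-0.28,-3.15,0],"rot":[0,0,0],"jaw":-1},{"delta_pos":[-0.28,-3.15,0],"rot":[0,0,0],"jaw":-1},{"delta_pos":[-0.28,-3.15,0],"rot":[0,0,0],"jaw":-1}]' && python3 -m inch '[{"delta_pos":[0,0,0],"rot":[0,0,0],"jaw":-1},{"delta_pos":[0,0,0],"rot":[0,0,0],"jaw":-1},{"delta_pos":[0,0,0],"rot":[0,0,0],"jaw":-1}]' && python3 - <<'E'
from h import *
s=sense();M=R.from_rotvec(s['ee_rot']).as_matrix();print('yaw',np.degrees(np.arctan2(M[1,1],M[0,1])))
f=imaging.grab_frame('wrist')
for c in blobs(f,(10,70,90),(24,200,255),(0,60,640,260),800): print(cv2.boundingRect(c),rect(f,c,0.074))
f=imaging.grab_frame('top');cv2.imwrite('pics/t3.png',cv2.resize(f['img'][100:240,240:400],None,fx=4,fy=4)[:,:,::-1])
for c in blobs(f,(10,70,115),(24,180,255),(255,110,330,195),300): print('headL',cv2.boundingRect(c),rect(f,c,0.169))
E
```

```text
clock: 7.77
position: [0.5728, 0.076, 0.2129]
ee_rot: [-3.126, -0.306, 0.001]
wrist_force: [0.6, -0.1, -0.2]
grip_width: 0.835
gripper_force: 0.0
clock: 8.43
position: [0.5504, -0.1775, 0.2121]
ee_rot: [-3.141, -0.075, -0.0]
wrist_force: [0.6, -0.4, 0.4]
grip_width: 0.998
gripper_force: 0.0
clock: 9.1
position: [0.5279, -0.4295, 0.2119]
ee_rot: [-3.141, -0.011, 0.0]
wrist_force: [1.8, 0.1, 0.7]
grip_width: 0.999
gripper_force: 0.0
clock: 9.35
position: [0.5284, -0.4273, 0.2119]
ee_rot: [-3.141, -0.011, 0.0]
wrist_force: [0.5, 0.8, -0.7]
grip_width: 0.999
gripper_force: 0.0
yaw -89.59997354690881
(242, 70, 212, 190) ((542.0225219726562, -455.75164794921875), (216.9174346923828, 253.05081176757812), 0.42796170711517334)
(47, 60, 154, 133) ((592.0733642578125, -204.12924194335938), (175.5970458984375, 136.40887451171875), 84.81632232666016)
(25, 205, 183, 55) ((464.1951904296875, -181.66424560546875), (67.96952819824219, 216.152099609375), 1.6179159879684448)
(203, 60, 267, 7) ((657.2979125976562, -441.43804931640625), (5.882758140563965, 280.3465270996094), 0.3466530740261078)
(401, 212, 59, 44) ((464.123046875, -559.036376953125), (52.5637321472168, 63.920223236083984), 12.25426959991455)
headL (255, 110, 75, 85) ((564.4534912109375, 59.3434944152832), (241.13047790527344, 208.7734832763672), 1.0280026197433472)
```

View pics/t3.png

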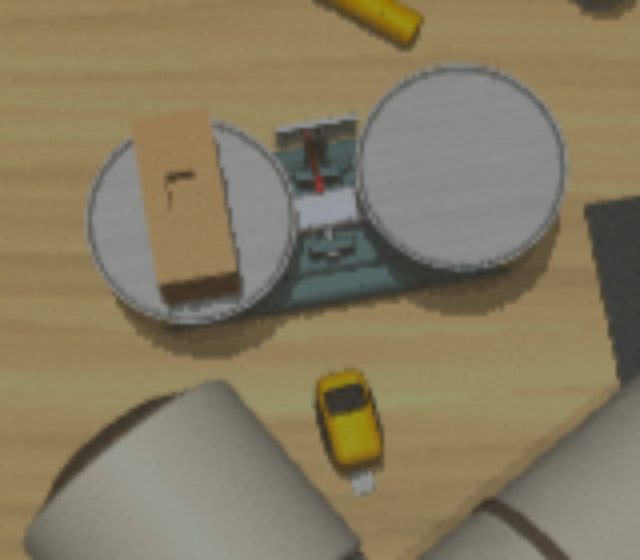

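The crop shows head L standing upright on the left plate, top centre at crop (185,198), i.e. (286,149). The right plate is empty and the tape is untouched. The tool is over head R within 1 mm, so I grip it.

```bash
python3 -m inch '[{"delta_pos":[0,0,-3.5],"rot":[0,0,0],"jaw":-1},{"delta_pos":[0,0,-3.5],"rot":[0,0,0],"jaw":-1},{"delta_pos":[0,0,-3.5],"rot":[0,0,0],"jaw":-1},{"delta_pos":[0,0,-3.4],"rot":[0,0,0],"jaw":-1},{"delta_pos":[0,0,-2.5],"rot":[0,0,0],"jaw":-1},{"delta_pos":[0,0,-1.5],"rot":[0,0,0],"jaw":-1},{"delta_pos":[0,0,-0.5],"rot":[0,0,0],"jaw":-1},{"delta_pos":[0,0,0],"rot":[0,0,0],"jaw":-1}]' && python3 -m inch '[{"delta_pos":[0,0,0],"rot":[0,0,0],"jaw":0.4},{"delta_pos":[0,0,0],"rot":[0,0,0],"jaw":0.4},{"delta_pos":[0,0,0],"rot":[0,0,0],"jaw":0.4},{"delta_pos":[0,0,0],"rot":[0,0,0],"jaw":0.4},{"delta_pos":[0,0,0],"rot":[0,0,0],"jaw":0.4},{"delta_pos":[0,0,0],"rot":[0,0,0],"jaw":0.4},{"delta_pos":[0,0,0],"rot":[0,0,0],"jaw":0.4},{"delta_pos":[0,0,0],"rot":[0,0,0],"jaw":0.4}]'
```

```text
clock: 10.12
position: [0.5283, -0.4269, 0.0277]
ee_rot: [-3.14, -0.012, 0.001]
wrist_force: [-0.6, 0.3, 1.3]
grip_width: 0.999
gripper_force: 0.0
clock: 10.78
position: [0.5286, -0.4285, 0.029]
ee_rot: [3.141, 0.011, 0.001]
wrist_force: [-0.4, -1.3, 3.2]
grip_width: 0.601
gripper_force: 30.0
```

```bash
python3 -m inch '[{"delta_pos":[0,0,1],"rot":[0,0,0],"jaw":0.4},{"delta_pos":[0,0,2.5],"rot":[0,0,0],"jaw":0.4},{"delta_pos":[0,0,3.5],"rot":[0,0,0],"jaw":0.4},{"delta_pos":[0,0,3.5],"rot":[0,0,0],"jaw":0.4},{"delta_pos":[0,0,3.5],"rot":[0,0,0],"jaw":0.4},{"delta_pos":[0,0,2.5],"rot":[0,0,0],"jaw":0.4},{"delta_pos":[0,0,1.5],"rot":[0,0,0],"jaw":0.4},{"delta_pos":[0,0,0],"rot":[0,0,0],"jaw":0.4}]' && python3 -m inch '[{"delta_pos":[0.7,1,0],"rot":[0,0,0],"jaw":0.4},{"delta_pos":[0.7,2,0],"rot":[0,0,1.2],"jaw":0.4},{"delta_pos":[0.7,3,0],"rot":[0,0,1.2],"jaw":0.4},{"delta_pos":[0.7,3,0],"rot":[0,0,1.2],"jaw":0.4},{"delta_pos":[0.7,3,0],"rot":[0,0,1.2],"jaw":0.4},{"delta_pos":[0.7,3,0],"rot":[0,0,1.2],"jaw":0.4},{"delta_pos":[0.7,3,0],"rot":[0,0,1.2],"jaw":0.4},{"delta_pos":[0.7,3,0],"rot":[0,0,1.2],"jaw":0.4}]' && python3 -m inch '[{"delta_pos":[0.7,3,0],"rot":[0,0,1.2],"jaw":0.4},{"delta_pos":[0.7,3,0],"rot":[0,0,1.2],"jaw":0.4},{"delta_pos":[0.7,2.4,0],"rot":[0,0,0],"jaw":0.4},{"delta_pos":[0.7,1.4,0],"rot":[0,0,0],"jaw":0.4},{"delta_pos":[0,0,0],"rot":[0,0,0],"jaw":0.4},{"delta_pos":[0,0,0],"rot":[0,0,0],"jaw":0.4},{"delta_pos":[0,0,0],"rot":[0,0,0],"jaw":0.4}]'
```

```text
clock: 11.45
position: [0.5298, -0.4295, 0.2135]
ee_rot: [3.136, 0.011, 0.008]
wrist_force: [0.4, -0.2, -1.9]
grip_width: 0.604
gripper_force: 30.0
clock: 12.12
position: [0.5832, -0.2146, 0.205]
ee_rot: [-3.128, -0.243, 0.007]
wrist_force: [0.8, -0.6, -1.5]
grip_width: 0.602
gripper_force: 30.0
clock: 12.7
position: [0.6113, -0.1198, 0.2064]
ee_rot: [-3.125, -0.306, 0.005]
wrist_force: [0.5, -0.8, -2.3]
grip_width: 0.605
gripper_force: 30.0
```

```bash
python3 -m inch '[{"delta_pos":[0,0,-1.5],"rot":[0,0,0],"jaw":0.4},{"delta_pos":[0,0,-2],"rot":[0,0,0],"jaw":0.4},{"delta_pos":[0,0,-1.4],"rot":[0,0,0],"jaw":0.4},{"delta_pos":[0,0,-0.8],"rot":[0,0,0],"jaw":0.4},{"delta_pos":[0,0,-0.4],"rot":[0,0,0],"jaw":0.4},{"delta_pos":[0,0,0],"rot":[0,0,0],"jaw":0.4},{"delta_pos":[0,0,0],"rot":[0,0,0],"jaw":0.4},{"delta_pos":[0,0,0],"rot":[0,0,0],"jaw":0.4}]' && python3 -m inch '[{"delta_pos":[0,0,-0.1],"rot":[0,0,0],"jaw":0.4},{"delta_pos":[0,0,-0.1],"rot":[0,0,0],"jaw":0.4},{"delta_pos":[0,0,0],"rot":[0,0,0],"jaw":0.4},{"delta_pos":[0,0,0],"rot":[0,0,0],"jaw":0.4}]' && python3 -m inch '[{"delta_pos":[0,0,-0.1],"rot":[0,0,0],"jaw":0.4},{"delta_pos":[0,0,0],"rot":[0,0,0],"jaw":0.4},{"delta_pos":[0,0,0],"rot":[0,0,0],"jaw":0.4}]'
```

```text
clock: 13.37
position: [0.6131, -0.1205, 0.1486]
ee_rot: [3.126, 0.306, 0.003]
wrist_force: [-0.3, -0.8, -2.0]
grip_width: 0.604
gripper_force: 30.0
clock: 13.7
position: [0.6124, -0.12, 0.1454]
ee_rot: [3.127, 0.307, 0.0]
wrist_force: [-0.0, -0.6, -2.5]
grip_width: 0.602
gripper_force: 30.0
clock: 13.95
position: [0.6123, -0.1199, 0.1442]
ee_rot: [-3.127, -0.307, 0.0]
wrist_force: [0.6, 0.5, -2.8]
grip_width: 0.606
gripper_force: 30.0
```

```bash
python3 -m inch '[{"delta_pos":[0,0,-0.1],"rot":[0,0,0],"jaw":0.4},{"delta_pos":[0,0,0],"rot":[0,0,0],"jaw":0.4},{"delta_pos":[0,0,0],"rot":[0,0,0],"jaw":0.4}]' && python3 -m inch '[{"delta_pos":[0,0,-0.1],"rot":[0,0,0],"jaw":0.4},{"delta_pos":[0,0,0],"rot":[0,0,0],"jaw":0.4},{"delta_pos":[0,0,0],"rot":[0,0,0],"jaw":0.4}]' && python3 -m inch '[{"delta_pos":[0,0,-0.1],"rot":[0,0,0],"jaw":0.4},{"delta_pos":[0,0,0],"rot":[0,0,0],"jaw":0.4},{"delta_pos":[0,0,0],"rot":[0,0,0],"jaw":0.4}]' && python3 -m inch '[{"delta_pos":[0,0,-0.1],"rot":[0,0,0],"jaw":0.4},{"delta_pos":[0,0,0],"rot":[0,0,0],"jaw":0.4},{"delta_pos":[0,0,0],"rot":[0,0,0],"jaw":0.4}]'
```

```text
clock: 14.2
position: [0.6123, -0.1199, 0.1432]
ee_rot: [-3.127, -0.306, 0.0]
wrist_force: [0.1, -0.4, -3.0]
grip_width: 0.602
gripper_force: 30.0
clock: 14.45
position: [0.6124, -0.12, 0.1423]
ee_rot: [-3.127, -0.306, -0.0]
wrist_force: [1.1, -1.1, -2.7]
grip_width: 0.608
gripper_force: 30.0
clock: 14.7
position: [0.6126, -0.12, 0.1419]
ee_rot: [3.126, 0.307, 0.001]
wrist_force: [-0.7, -0.8, 1.3]
grip_width: 0.604
gripper_force: 30.0
clock: 14.95
position: [0.6125, -0.1201, 0.1406]
ee_rot: [3.126, 0.306, 0.001]
wrist_force: [-1.5, -1.1, 0.6]
grip_width: 0.602
gripper_force: 30.0
```

```bash
python3 -m inch '[{"delta_pos":[0,0,0.1],"rot":[0,0,0],"jaw":-0.565},{"delta_pos":[0,0,0],"rot":[0,0,0],"jaw":-0.565},{"delta_pos":[0,0,0],"rot":[0,0,0],"jaw":-0.565},{"delta_pos":[0,0,0],"rot":[0,0,0],"jaw":-0.565},{"delta_pos":[0,0,1.5],"rot":[0,0,0],"jaw":-0.565},{"delta_pos":[0,0,2.5],"rot":[0,0,0],"jaw":-0.565},{"delta_pos":[0,0,2.5],"rot":[0,0,0],"jaw":-0.565},{"delta_pos":[0,0,2.5],"rot":[0,0,0],"jaw":-0.565}]' && python3 -m inch '[{"delta_pos":[-3,0,2],"rot":[0,0,0],"jaw":-0.565},{"delta_pos":[-3,0,2],"rot":[0,0,0],"jaw":-0.565},{"delta_pos":[-3,0,2],"rot":[0,0,0],"jaw":-0.565},{"delta_pos":[-3,0,0],"rot":[0,0,0],"jaw":-0.565},{"delta_pos":[-3,0,0],"rot":[0,0,0],"jaw":-0.565},{"delta_pos":[0,0,0],"rot":[0,0,0],"jaw":-0.565},{"delta_pos":[0,0,0],"rot":[0,0,0],"jaw":-0.565},{"delta_pos":[0,0,0],"rot":[0,0,0],"jaw":-0.565}]' && python3 -m inch '[{"delta_pos":[0,0,0],"rot":[0,0,0],"jaw":-0.565},{"delta_pos":[0,0,0],"rot":[0,0,0],"jaw":-0.565},{"delta_pos":[0,0,0],"rot":[0,0,0],"jaw":-0.565},{"delta_pos":[0,0,0],"rot":[0,0,0],"jaw":-0.565},{"delta_pos":[0,0,0],"rot":[0,0,0],"jaw":-0.565},{"delta_pos":[0,0,0],"rot":[0,0,0],"jaw":-0.565},{"delta_pos":[0,0,0],"rot":[0,0,0],"jaw":-0.565},{"delta_pos":[0,0,0],"rot":[0,0,0],"jaw":-0.565}]' && python3 - <<'E'
from h import *
f=imaging.grab_frame('scene');c=f['img'][170:310,230:400]
cv2.imwrite('pics/s4.png',cv2.resize(c,None,fx=4,fy=4,interpolation=cv2.INTER_CUBIC)[:,:,::-1])
# where the near (+x) plate rims should appear for low/high plates
A=R.from_rotvec(f['attitude'])
for n,p in (('L',(.5732,.0757)),('R',(.6124,-.1205))):
  for z in (.104,.122):
    u=[]
    for t in np.linspace(0,6.28,60):
        d=A.inv().apply(np.array([p[0]+.078*np.cos(t),p[1]+.078*np.sin(t),z])-f['position']);u.append((f['fx']*d[0]/d[2]+f['cx'],f['fy']*d[1]/d[2]+f['cy']))
    u=(np.array(u)-[230,170])*4;print(n,z,'rows',u[:,1].min().round(),u[:,1].max().round(),'cols',u[:,0].min().round(),u[:,0].max().round())
E
```

```text
clock: 15.62
position: [0.6121, -0.1198, 0.232]
ee_rot: [-3.126, -0.306, 0.001]
wrist_force: [0.1, -0.4, -0.2]
grip_width: 0.784
gripper_force: 0.0
clock: 16.28
position: [0.4628, -0.1201, 0.2915]
ee_rot: [3.126, 0.306, 0.001]
wrist_force: [-0.1, 1.1, 0.1]
grip_width: 0.787
gripper_force: 0.0
clock: 16.95
position: [0.4624, -0.12, 0.2913]
ee_rot: [-3.127, -0.307, 0.0]
wrist_force: [0.0, 0.4, 0.2]
grip_width: 0.78
gripper_force: 0.0
L 0.104 rows 225.0 400.0 cols 357.0 564.0
L 0.122 rows 211.0 387.0 cols 356.0 566.0
R 0.104 rows 291.0 476.0 cols 96.0 308.0
R 0.122 rows 277.0 464.0 cols 92.0 307.0
```

View pics/s4.png

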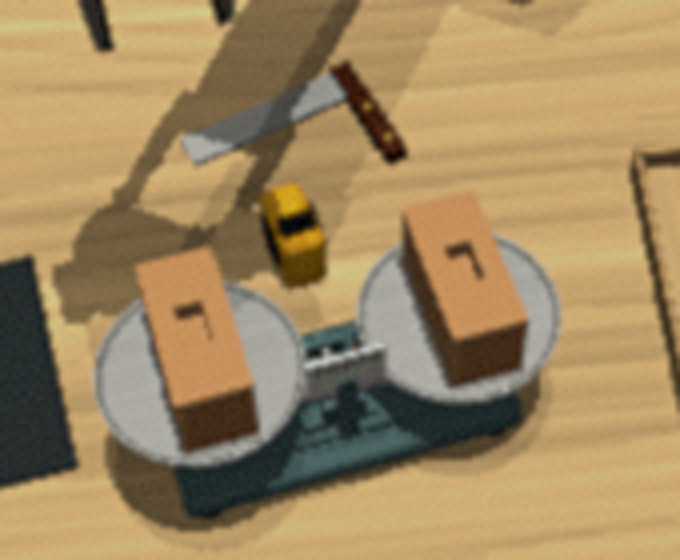

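The crop shows both heads upright on the plates. The left plate's near rim is at crop row ~402 (predicted 400 low, 387 high) and the right's at ~464 (464 high, 476 low). The left plate is down, so its head is the heavier, as the wrist force also showed (3.5 against 2.5 N). Fetching it for the bay.

```bash
python3 -m inch '[{"delta_pos":[1.9,3.3,0],"rot":[0,0,0],"jaw":-0.565},{"delta_pos":[1.9,3.3,0],"rot":[0,0,0],"jaw":-0.565},{"delta_pos":[1.9,3.3,0],"rot":[0,0,0],"jaw":-0.565},{"delta_pos":[1.9,3.3,0],"rot":[0,0,0],"jaw":-0.565},{"delta_pos":[1.9,3.3,0],"rot":[0,0,0],"jaw":-0.565},{"delta_pos":[1.6,3.1,0],"rot":[0,0,0],"jaw":-0.565},{"delta_pos":[0,0,0],"rot":[0,0,0],"jaw":-0.565},{"delta_pos":[0,0,0],"rot":[0,0,0],"jaw":-0.565}]' && python3 -m inch '[{"delta_pos":[0,0,-3],"rot":[0,0,0],"jaw":-0.565},{"delta_pos":[0,0,-3],"rot":[0,0,0],"jaw":-0.565},{"delta_pos":[0,0,-3],"rot":[0,0,0],"jaw":-0.565},{"delta_pos":[0,0,-3],"rot":[0,0,0],"jaw":-0.565},{"delta_pos":[0,0,-2.7],"rot":[0,0,0],"jaw":-0.565},{"delta_pos":[0,0,-1.5],"rot":[0,0,0],"jaw":-0.565},{"delta_pos":[0,0,-0.6],"rot":[0,0,0],"jaw":-0.565},{"delta_pos":[0,0,0],"rot":[0,0,0],"jaw":-0.565}]' && python3 -m inch '[{"delta_pos":[0,0,0],"rot":[0,0,0],"jaw":0.4},{"delta_pos":[0,0,0],"rot":[0,0,0],"jaw":0.4},{"delta_pos":[0,0,0],"rot":[0,0,0],"jaw":0.4},{"delta_pos":[0,0,0],"rot":[0,0,0],"jaw":0.4},{"delta_pos":[0,0,0],"rot":[0,0,0],"jaw":0.4},{"delta_pos":[0,0,0],"rot":[0,0,0],"jaw":0.4}]'
```

```text
clock: 17.67
position: [0.5735, 0.0774, 0.2908]
ee_rot: [3.126, 0.311, -0.002]
wrist_force: [-0.4, -0.1, 0.5]
grip_width: 0.782
gripper_force: 0.0
clock: 18.33
position: [0.572, 0.075, 0.1219]
ee_rot: [-3.127, -0.304, 0.005]
wrist_force: [0.1, -0.1, -0.3]
grip_width: 0.784
gripper_force: 0.0
clock: 18.83
position: [0.5746, 0.076, 0.1251]
ee_rot: [3.126, 0.307, 0.005]
wrist_force: [-0.2, 1.3, 6.2]
grip_width: 0.601
gripper_force: 30.0
```

```bash
python3 -m inch '[{"delta_pos":[0,0,0.2],"rot":[0,0,0],"jaw":0.4},{"delta_pos":[0,0,0.2],"rot":[0,0,0],"jaw":0.4},{"delta_pos":[0,0,0.2],"rot":[0,0,0],"jaw":0.4},{"delta_pos":[0,0,0.2],"rot":[0,0,0],"jaw":0.4},{"delta_pos":[0,0,0.2],"rot":[0,0,0],"jaw":0.4},{"delta_pos":[0,0,0.2],"rot":[0,0,0],"jaw":0.4},{"delta_pos":[0,0,0.2],"rot":[0,0,0],"jaw":0.4},{"delta_pos":[0,0,0.2],"rot":[0,0,0],"jaw":0.4}]' && python3 -m inch '[{"delta_pos":[0,0,0.2],"rot":[0,0,0],"jaw":0.4},{"delta_pos":[0,0,0.5],"rot":[0,0,0],"jaw":0.4},{"delta_pos":[0,0,1],"rot":[0,0,0],"jaw":0.4},{"delta_pos":[0,0,2],"rot":[0,0,0],"jaw":0.4},{"delta_pos":[0,0,2],"rot":[0,0,0],"jaw":0.4},{"delta_pos":[0,0,1],"rot":[0,0,0],"jaw":0.4},{"delta_pos":[0,0,0.4],"rot":[0,0,0],"jaw":0.4},{"delta_pos":[0,0,0],"rot":[0,0,0],"jaw":0.4}]' && python3 -m inch '[{"delta_pos":[-0.5,1.2,0],"rot":[0,0,0],"jaw":0.4},{"delta_pos":[-0.5,2,0],"rot":[0,0,-1],"jaw":0.4},{"delta_pos":[-0.5,2,0],"rot":[0,0,-1],"jaw":0.4},{"delta_pos":[-0.5,2,0],"rot":[0,0,-1.2],"jaw":0.4},{"delta_pos":[-0.5,2,0],"rot":[0,0,-1.2],"jaw":0.4},{"delta_pos":[-0.5,2,0],"rot":[0,0,-1.3],"jaw":0.4},{"delta_pos":[-0.5,2,0],"rot":[0,0,-1.2],"jaw":0.4},{"delta_pos":[-0.5,2,0],"rot":[0,0,-1.2],"jaw":0.4}]' && python3 -m inch '[{"delta_pos":[-0.5,2,0],"rot":[0,0,-1.2],"jaw":0.4},{"delta_pos":[-0.5,2,0],"rot":[0,0,-1.2],"jaw":0.4},{"delta_pos":[-0.5,2,0],"rot":[0,0,-1.2],"jaw":0.4},{"delta_pos":[-0.5,2,0],"rot":[0,0,-1.2],"jaw":0.4},{"delta_pos":[-0.5,1.6,0],"rot":[0,0,0],"jaw":0.4},{"delta_pos":[0,0,0],"rot":[0,0,0],"jaw":0.4},{"delta_pos":[0,0,0],"rot":[0,0,0],"jaw":0.4},{"delta_pos":[0,0,0],"rot":[0,0,0],"jaw":0.4}]' && python3 - <<'E'
from h import *
f=imaging.grab_frame('wrist');cv2.imwrite('pics/w5.png',f['img'][:,:,::-1])
A=R.from_rotvec(f['attitude'])
for p in [(.507,.324,.006),(.507+.124,.324+.073,.03),(.507+.124,.324-.073,.03)]:
    d=A.inv().apply(np.array(p)-f['position']);print(p,f['fx']*d[0]/d[2]+f['cx'],f['fy']*d[1]/d[2]+f['cy'])
E
```

```text
clock: 19.5
position: [0.5732, 0.0761, 0.1393]
ee_rot: [-3.126, -0.307, 0.001]
wrist_force: [1.2, -0.6, -1.5]
grip_width: 0.607
gripper_force: 30.0
clock: 20.17
position: [0.5737, 0.076, 0.2113]
ee_rot: [3.126, 0.306, 0.002]
wrist_force: [0.2, 0.1, -4.0]
grip_width: 0.603
gripper_force: 30.0
clock: 20.83
position: [0.5313, 0.2295, 0.2084]
ee_rot: [3.14, 0.084, -0.006]
wrist_force: [-0.3, -0.4, -3.2]
grip_width: 0.602
gripper_force: 30.0
clock: 21.5
position: [0.5075, 0.3237, 0.2091]
ee_rot: [3.14, -0.046, -0.003]
wrist_force: [-0.4, 0.7, -4.8]
grip_width: 0.604
gripper_force: 30.0
(0.507, 0.324, 0.006) 321.06716573420266 174.17733644030574
(0.631, 0.397, 0.03) 256.80833451531976 76.43231562133197
(0.631, 0.251, 0.03) 379.220197750652 72.5191235173243
```

View pics/w5.png

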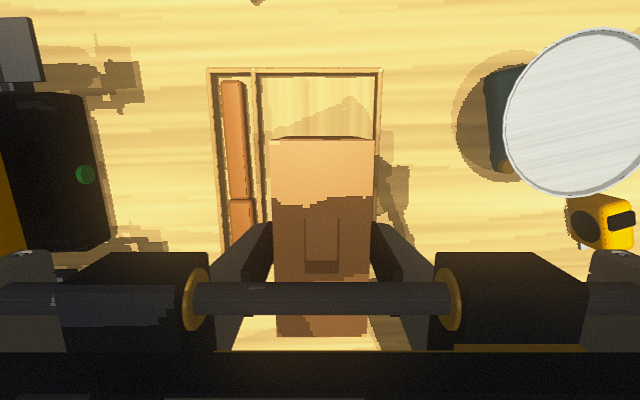

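The wrist view shows the bay's inner corners at about (258,76) and (376,73) against the predicted (257,76) and (379,73). The head hangs over the middle of the bay and the handle is at (236,165), clear of it. Lowering.

```bash
python3 -m inch '[{"delta_pos":[0,0,-1.5],"rot":[0,0,0],"jaw":0.4},{"delta_pos":[0,0,-3],"rot":[0,0,0],"jaw":0.4},{"delta_pos":[0,0,-3],"rot":[0,0,0],"jaw":0.4},{"delta_pos":[0,0,-3],"rot":[0,0,0],"jaw":0.4},{"delta_pos":[0,0,-3],"rot":[0,0,0],"jaw":0.4},{"delta_pos":[0,0,-2],"rot":[0,0,0],"jaw":0.4},{"delta_pos":[0,0,-1.2],"rot":[0,0,0],"jaw":0.4},{"delta_pos":[0,0,-0.5],"rot":[0,0,0],"jaw":0.4}]' && python3 -m inch '[{"delta_pos":[0,0,-0.2],"rot":[0,0,0],"jaw":0.4},{"delta_pos":[0,0,0],"rot":[0,0,0],"jaw":0.4},{"delta_pos":[0,0,0],"rot":[0,0,0],"jaw":0.4}]' && python3 -m inch '[{"delta_pos":[0,0,-0.1],"rot":[0,0,0],"jaw":0.4},{"delta_pos":[0,0,0],"rot":[0,0,0],"jaw":0.4},{"delta_pos":[0,0,0],"rot":[0,0,0],"jaw":0.4}]' && python3 -m inch '[{"delta_pos":[0,0,-0.1],"rot":[0,0,0],"jaw":0.4},{"delta_pos":[0,0,0],"rot":[0,0,0],"jaw":0.4},{"delta_pos":[0,0,0],"rot":[0,0,0],"jaw":0.4}]'
```

```text
clock: 22.22
position: [0.507, 0.3227, 0.0359]
ee_rot: [3.14, -0.048, -0.006]
wrist_force: [0.6, -0.1, -4.4]
grip_width: 0.606
gripper_force: 30.0
clock: 22.47
position: [0.5098, 0.3244, 0.0381]
ee_rot: [-3.14, 0.047, -0.005]
wrist_force: [0.2, -0.5, -4.1]
grip_width: 0.602
gripper_force: 30.0
clock: 22.72
position: [0.5088, 0.3242, 0.036]
ee_rot: [-3.141, 0.047, -0.002]
wrist_force: [-0.0, 0.1, -5.0]
grip_width: 0.605
gripper_force: 30.0
clock: 22.97
position: [0.5083, 0.324, 0.0343]
ee_rot: [3.141, -0.047, -0.0]
wrist_force: [-0.2, -0.7, -3.8]
grip_width: 0.604
gripper_force: 30.0
```

```bash
python3 -m inch '[{"delta_pos":[0,0,-0.1],"rot":[0,0,0],"jaw":0.4},{"delta_pos":[0,0,-0.1],"rot":[0,0,0],"jaw":0.4},{"delta_pos":[0,0,0],"rot":[0,0,0],"jaw":0.4},{"delta_pos":[0,0,0],"rot":[0,0,0],"jaw":0.4}]' && python3 -m inch '[{"delta_pos":[0,0,-0.1],"rot":[0,0,0],"jaw":0.4},{"delta_pos":[0,0,0],"rot":[0,0,0],"jaw":0.4},{"delta_pos":[0,0,0],"rot":[0,0,0],"jaw":0.4}]' && python3 -m inch '[{"delta_pos":[0,0,-0.1],"rot":[0,0,0],"jaw":0.4},{"delta_pos":[0,0,0],"rot":[0,0,0],"jaw":0.4},{"delta_pos":[0,0,0],"rot":[0,0,0],"jaw":0.4}]'
```

```text
clock: 23.3
position: [0.5084, 0.3241, 0.0328]
ee_rot: [-3.141, 0.047, -0.0]
wrist_force: [-3.0, 0.1, 2.8]
grip_width: 0.606
gripper_force: 30.0
clock: 23.55
position: [0.5085, 0.3242, 0.0328]
ee_rot: [3.141, -0.046, 0.0]
wrist_force: [-5.0, -1.2, 7.8]
grip_width: 0.603
gripper_force: 30.0
clock: 23.8
position: [0.5085, 0.3243, 0.0327]
ee_rot: [3.141, -0.046, 0.0]
wrist_force: [-6.9, -2.5, 13.4]
grip_width: 0.599
gripper_force: 30.0
```

Seated on the floor. Releasing and lifting away.

```bash
python3 -m inch '[{"delta_pos":[0,0,0.2],"rot":[0,0,0],"jaw":0.4},{"delta_pos":[0,0,0],"rot":[0,0,0],"jaw":-0.565},{"delta_pos":[0,0,0],"rot":[0,0,0],"jaw":-0.565},{"delta_pos":[0,0,0],"rot":[0,0,0],"jaw":-0.565},{"delta_pos":[0,0,0],"rot":[0,0,0],"jaw":-0.565},{"delta_pos":[0,0,1.5],"rot":[0,0,0],"jaw":-0.565},{"delta_pos":[0,0,2.5],"rot":[0,0,0],"jaw":-0.565},{"delta_pos":[0,0,3],"rot":[0,0,0],"jaw":-0.565}]' && python3 -m inch '[{"delta_pos":[0,0,3],"rot":[0,0,0],"jaw":-0.565},{"delta_pos":[0,0,3],"rot":[0,0,0],"jaw":-0.565},{"delta_pos":[-2.5,0,3],"rot":[0,0,0],"jaw":-0.565},{"delta_pos":[-2.5,0,0],"rot":[0,0,0],"jaw":-0.565},{"delta_pos":[-2.5,0,0],"rot":[0,0,0],"jaw":-0.565},{"delta_pos":[-2.5,0,0],"rot":[0,0,0],"jaw":-0.565},{"delta_pos":[0,0,0],"rot":[0,0,0],"jaw":-0.565},{"delta_pos":[0,0,0],"rot":[0,0,0],"jaw":-0.565}]' && python3 -m inch '[{"delta_pos":[0,0,0],"rot":[0,0,0],"jaw":-0.565},{"delta_pos":[0,0,0],"rot":[0,0,0],"jaw":-0.565},{"delta_pos":[0,0,0],"rot":[0,0,0],"jaw":-0.565},{"delta_pos":[0,0,0],"rot":[0,0,0],"jaw":-0.565}]' && python3 - <<'E'
from h import *
f=imaging.grab_frame('scene');c=f['img'][170:310,230:480]
cv2.imwrite('pics/s6.png',cv2.resize(c,None,fx=3,fy=3,interpolation=cv2.INTER_CUBIC)[:,:,::-1])
E
```

```text
clock: 24.47
position: [0.5067, 0.3233, 0.1008]
ee_rot: [3.14, -0.047, -0.007]
wrist_force: [0.1, -0.3, 0.2]
grip_width: 0.783
gripper_force: 0.0
clock: 25.13
position: [0.4079, 0.3242, 0.1924]
ee_rot: [-3.141, 0.045, -0.001]
wrist_force: [0.8, 0.4, -0.0]
grip_width: 0.78
gripper_force: 0.0
clock: 25.47
position: [0.4091, 0.3239, 0.1922]
ee_rot: [3.141, -0.048, -0.0]
wrist_force: [0.1, -0.4, -0.0]
grip_width: 0.779
gripper_force: 0.0
```

View pics/s6.png

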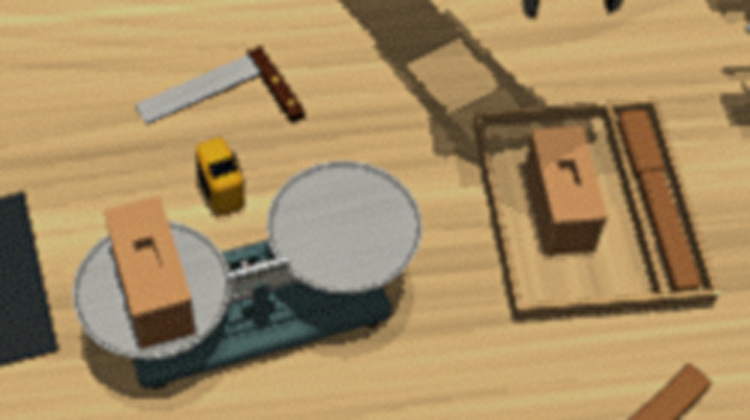

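The picture shows the heavier head upright in the wide bay at crop (567,190) and the lighter one upright on the right plate at (150,270). The tape at (220,175) and the handle at (660,200) are undisturbed. Handing in.

```bash
python3 -c "
from rig import finish_job
print(finish_job())"
```

```text
the job is handed in; nothing more can be done
None
```

The heavier head (the one weighed on the left plate) stands upright on the floor of the wide bay, the lighter one is still on the right plate, and the job was handed in at about 25.5 s; no verdict was returned.

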